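# Load the stone setter's caddy

## Task

Gather the four white pots of stones into the wooden caddy, each standing upright on the floor of the bay whose colour matches its lid. Set them down rather than dropping them, do not knock any over, and leave the two black wax pots where they stand, although their lids match too.

Things in the scene. Friction and masses are not known exactly. Their poses are not given: they have to be found in the camera images.
- stones_red: Round screw-top pot of stones: WHITE body, red lid with a WHITE round spot in its middle. Upright cylinder, 42 mm diameter, 50 mm tall (51 with the spot), about 80 g, loose. The six pots start on the bench scattered along world y, with 36 mm or more free on both y sides of each; towards x the caddy may be 10 mm away. Origin: centre of its underside; z up; yaw means nothing.
- stones_blue: Round screw-top pot of stones: WHITE body, blue lid with a WHITE round spot in its middle. Upright cylinder, 42 mm diameter, 50 mm tall (51 with the spot), about 80 g, loose. The six pots start on the bench scattered along world y, with 36 mm or more free on both y sides of each; towards x the caddy may be 10 mm away. Origin: centre of its underside; z up; yaw means nothing.
- stones_green: Round screw-top pot of stones: WHITE body, green lid with a WHITE round spot in its middle. Upright cylinder, 42 mm diameter, 50 mm tall (51 with the spot), about 80 g, loose. The six pots start on the bench scattered along world y, with 36 mm or more free on both y sides of each; towards x the caddy may be 10 mm away. Origin: centre of its underside; z up; yaw means nothing.
- stones_yellow: Round screw-top pot of stones: WHITE body, yellow lid with a WHITE round spot in its middle. Upright cylinder, 42 mm diameter, 50 mm tall (51 with the spot), about 80 g, loose. The six pots start on the bench scattered along world y, with 36 mm or more free on both y sides of each; towards x the caddy may be 10 mm away. Origin: centre of its underside; z up; yaw means nothing.
- wax_red: Look-alike that stays: pot of wax with a BLACK body, red lid with a BLACK round spot. Same size and weight as a stones pot (42 mm diameter, 50 mm tall). Loose, standing among the others. Origin: centre of its underside; z up.
- wax_blue: Look-alike that stays: pot of wax with a BLACK body, blue lid with a BLACK round spot. Same size and weight as a stones pot (42 mm diameter, 50 mm tall). Loose, standing among the others. Origin: centre of its underside; z up.
- bay_red: Red bay of the fixed wooden caddy: red plate 58 x 58 x 2 mm, the bay's floor. Origin: centre of its underside, 6 mm above the bench; a pot stands on its top, at 8 mm. Bay 60 x 60 mm inside, walls 4 mm thick, tops 22 mm above the bench. The caddy (68 x 260 mm) has its four bays in a row, 64 mm apart along the plate's y axis, colours in any order; x runs across the row.
- bay_blue: Blue bay of the fixed wooden caddy: blue plate 58 x 58 x 2 mm, the bay's floor. Origin: centre of its underside, 6 mm above the bench; a pot stands on its top, at 8 mm. Bay 60 x 60 mm inside, walls 4 mm thick, tops 22 mm above the bench. The caddy (68 x 260 mm) has its four bays in a row, 64 mm apart along the plate's y axis, colours in any order; x runs across the row.
- bay_green: Green bay of the fixed wooden caddy: green plate 58 x 58 x 2 mm, the bay's floor. Origin: centre of its underside, 6 mm above the bench; a pot stands on its top, at 8 mm. Bay 60 x 60 mm inside, walls 4 mm thick, tops 22 mm above the bench. The caddy (68 x 260 mm) has its four bays in a row, 64 mm apart along the plate's y axis, colours in any order; x runs across the row.
- bay_yellow: Yellow bay of the fixed wooden caddy: yellow plate 58 x 58 x 2 mm, the bay's floor. Origin: centre of its underside, 6 mm above the bench; a pot stands on its top, at 8 mm. Bay 60 x 60 mm inside, walls 4 mm thick, tops 22 mm above the bench. The caddy (68 x 260 mm) has its four bays in a row, 64 mm apart along the plate's y axis, colours in any order; x runs across the row.

How it is judged:
At the end, for the whole second after the job is handed in: Each white stones pot stands in the bay of its lid's colour: within 16 mm of the plate's centre, its underside on the plate (origin -2 to 6 mm above the plate's origin), within 0.12 rad of upright, at rest and let go; both black wax pots stand upright within 20 mm of where they started (horizontal distance between stones_red and bay_red below 0.016 m and z of stones_red in the frame of bay_red between -0.002 and 0.006 m and angle between each of stones_red, stones_blue, stones_green, stones_yellow, wax_red, wax_blue's own z axis and vertical below 0.12 rad and linear speed of each of stones_red, stones_blue, stones_green, stones_yellow below 0.02 m/s and horizontal distance between stones_blue and bay_blue below 0.016 m and z of stones_blue in the frame of bay_blue between -0.002 and 0.006 m and horizontal distance between stones_green and bay_green below 0.016 m and z of stones_green in the frame of bay_green between -0.002 and 0.006 m and horizontal distance between stones_yellow and bay_yellow below 0.016 m and z of stones_yellow in the frame of bay_yellow between -0.002 and 0.006 m and distance of each of wax_red, wax_blue from where it was at the start of the episode below 0.02 m); the robot touches nothing.
It fails at once if a black wax pot is shifted by more than 20 mm or tipped (distance of any of wax_red, wax_blue from where it was at the start of the episode above 0.02 m or angle between any of wax_red, wax_blue's own z axis and vertical above 0.5 rad).
It fails at once if a stones pot is dropped (falls free by more than about 4 cm) or thrown ((linear speed of stones_red above 0.9 m/s and contact force between the fingers and stones_red below 0.01 N) or (linear speed of stones_blue above 0.9 m/s and contact force between the fingers and stones_blue below 0.01 N) or (linear speed of stones_green above 0.9 m/s and contact force between the fingers and stones_green below 0.01 N) or (linear speed of stones_yellow above 0.9 m/s and contact force between the fingers and stones_yellow below 0.01 N)).
It fails at once if a stones pot is knocked over (angle between any of stones_red, stones_blue, stones_green, stones_yellow's own z axis and vertical above 1.2 rad).
It also fails if it takes over 96 s, if anything falls off the work surface, if the arm or the gripper's body presses on something with over 40 N, if the wrist force passes 120 N, or if a joint passes its speed limit or range.

## Robot

A 7-joint arm with a two-finger parallel gripper is mounted at the origin on the work surface. World frame = base frame: x ahead of the robot, y to its left, z up, the work surface at z = 0. Lengths are in m, angles in rad, forces in N, time in s.
With the tool pointing down it reaches from about 0.425 to 0.825 m from the base axis. Payload 3.6 kg.
Tool frame: the origin (TCP) lies at the very end of the fingers, on their centre line; the grasp point (between the pads) lies 19 mm behind it; z points along the fingers, y is the line along which they close (so a half turn about z gives the same grasp; the last joint's range is limited). The gripper opens to 93 mm and grips with 3 to 60 N. Pads are 15 mm wide; open, the fingers measure 128 mm over their backs; the gripper's body (75 mm by 188 mm) begins 65 mm behind the grasp point.
Start: joints at [-0.026, 0.615, -0.013, 1.423, 0.008, 1.103, -0.04], TCP at [0.65, 0, 0.186] pointing down, gripper open.
Joint ranges: [-3.12, 3.12], [-0.3, 2.06], [-1.34, 1.32], [0.26, 2.42], [-1.36, 4.5], [0.01, 1.98], [-2.84, 2.84]. Speed limits (rad/s): [2.79, 2.79, 3.14, 3.14, 3.14, 3.14, 3.14].

## Interface

Orientations are given as a 3x3 rotation matrix whose columns are the frame's x, y, z axes.
In Python, from bench import robot, eyes gives the robot as it stands.
- The arm moves only by the tool carry_out, never from a script. Its argument "commands" is a list of rows, each a list of 3 entries, a list of its own where there are three numbers: the finger opening in mm, from 0 to 93, then the shift along the tool's x, y, z scaled (see below), then the turn about the tool's z scaled (see below). A call has 1 to 5 rows; each row shifts and turns the commanded pose from where the row before left it, along the tool's axes as they then stand; what a row does not reach is not made up. The controller multiplies each number of a shift by 20 mm and each number of a turn by 0.15 rad. A row lasts 1/8 s, in which the tool goes at most 62.5 mm and 10.7 degrees, less where a joint would pass 70% of its speed; a pose out of reach is approached as far as the arm can. A call with a number of a shift or a turn outside -1 to 1 is refused whole. A call with a gripper value outside its range is refused whole. The fingers move at their own pace and stop on an object; "force" is the grip in N (left out, the last holds). Time passes only in rows, so rows that do not move let the fingers close. It gives the time, the measured TCP pose, the force, the opening and the grip force at its end, in the units of the state.
- robot.observe(): the state, without advancing time (a new reading comes with each control period).
- eyes.get_image(name): name is "scene" or "side" or "wrist"; returns (picture, depth): 400x640x3 uint8, red, green, blue; 400x640 float32, m along the optical axis (not along the pixel's ray), 0 where there is no reading.
- eyes.camera_model(name): a dict with "intrinsics" (3x3 intrinsics, pixels), "eye" and "rotation" of the camera in the world; the wrist camera has in their place "mount" (4x4, takes a point from camera to tool coordinates, whose origin is the TCP and whose axes are the flange's). Camera axes: x right, y down, z forward; pixel columns grow to the right and rows downward; lengths in m; the calibration is good to about 2 mm. A picture is of the moment at which its call begins: read the wrist's pose just before it. camera_model takes no time and is no camera call.
- robot.close_job(): hands the job in; it is judged then, once.
Trained networks look in the newest picture that a camera, given by its name, has taken for a name from the list of things; names that differ only in an ending like _2 or _b are one class to them, and where a whole thing is asked for, a point or a joint stands for the part that bears it (a point fixed in the world has none). Each returns a list of dicts, best first, with "confidence" (0 to 1); they miss things now and then, are a little off and sometimes report something else, mostly with a low value. They report only what shows in the picture. A call takes as long as a camera call.
- eyes.masks_of(camera, thing): "mask" (400x640 bool, what is visible of it) and "location" ([column, row] in pixels, amid what is visible of it).
- eyes.tip_of(camera, thing): "location" ([column, row] in pixels: a listed point, or the origin of a listed thing).
The state is a dict: "time_s": time; "joint_positions": joint angles; "dq": joint speeds; "effort": joint torques, N m; "tcp_pos": TCP position; "eef_rot": TCP orientation; "ft_force": force on the tool from outside, world axes, zero at the start; "moment": the same for the moment, N m; "width": finger opening in m; "grasp_force": force on a finger pad.
Only numpy, scipy, OpenCV 4.12 (cv2) and the standard library are available. Lean on these libraries where they do the work, as an engineer would, in place of code of your own. Each camera call takes 0.05 s, during which the arm holds its last target. There are 200 camera calls.

## Working session

There is one attempt and no reset: what is moved stays moved. The work goes in short steps, Python scripts to look and compute and a tool call to move; the robot and the scene stay as the last step left them, time stands still between calls to the robot, and variables do not carry over. Pictures are saved under pics/ and viewed, at most 14 in all, crops included, and the job is handed in when it is done.

Besides the shell and the picture viewer there is one more tool, called after "Emit:" as a command line: name --argument value ..., lists and objects as JSON in quotes. carry_out: Moves the arm, as the interface text tells. Its arguments: {"type":"object","properties":{"commands":{"type":"array"},"force":{"type":"number"}},"required":["commands"]}

```bash
mkdir -p pics
cat > h.py <<'E'
import numpy as np, cv2
from bench import robot, eyes
def world(cam, d, pix_mask):
    m=eyes.camera_model(cam); K=np.array(m["intrinsics"])
    v,u=np.nonzero(pix_mask&(d>0)); z=d[v,u]
    p=np.stack([(u-K[0,2])/K[0,0]*z,(v-K[1,2])/K[1,1]*z,z],1)
    if cam=="wrist":
        M=np.array(m["mount"]); s=robot.observe()
        p=p@M[:3,:3].T+M[:3,3]
        return p@np.array(s["eef_rot"]).T+np.array(s["tcp_pos"])
    return p@np.array(m["rotation"]).T+np.array(m["eye"])
E
python3 - <<'E'
from h import *
s=robot.observe(); print(s["time_s"],s["tcp_pos"],np.round(s["eef_rot"],3),s["width"])
ims=[]
N=["stones_"+c for c in("red","blue","green","yellow")]+["wax_red","wax_blue"]+["bay_"+c for c in("red","blue","green","yellow")]
for cam in("scene","side","wrist"):
    im,d=eyes.get_image(cam); cv2.imwrite(f"pics/{cam}0.png",im[:,:,::-1])
    if cam=="wrist": continue
    for n in N:
        for r in eyes.masks_of(cam,n)[:2]:
            p=world(cam,d,r["mask"]); 
            if len(p)==0: continue
            zt=np.percentile(p[:,2],97); t=p[p[:,2]>zt-.006] if n[:3]!="bay" else p
            print(cam,n,round(r["confidence"],2),np.round(r["location"]),"n",len(p),"top mid",np.round((t.min(0)+t.max(0))/2,3),"med",np.round(np.median(t,0),3))
E
```

```text
0.0 [6.49132669e-01 9.20318978e-06 1.84606903e-01] [[-0.     1.    -0.003]
 [ 1.     0.    -0.   ]
 [-0.    -0.003 -1.   ]] 0.09295551669579348
scene stones_red 0.62 [295. 199.] n 413 top mid [ 0.49  -0.05   0.053] med [ 0.49  -0.05   0.052]
scene stones_blue 0.89 [427. 169.] n 393 top mid [0.478 0.295 0.052] med [0.48  0.294 0.052]
scene stones_green 0.92 [178. 229.] n 508 top mid [ 0.492 -0.303  0.052] med [ 0.494 -0.303  0.052]
scene stones_yellow 0.7 [388. 178.] n 453 top mid [0.473 0.186 0.052] med [0.475 0.186 0.052]
scene wax_red 0.76 [335. 189.] n 197 top mid [0.581 0.027 0.133] med [0.485 0.053 0.052]
scene wax_blue 0.59 [240. 200.] n 436 top mid [ 0.449 -0.165  0.052] med [ 0.45  -0.165  0.052]
scene bay_red 0.86 [389. 227.] n 349 top mid [0.613 0.133 0.01 ] med [0.613 0.134 0.01 ]
scene bay_blue 0.73 [361. 229.] n 427 top mid [0.607 0.068 0.015] med [0.603 0.07  0.01 ]
scene bay_green 0.9 [328. 233.] n 430 top mid [0.594 0.005 0.015] med [0.591 0.007 0.01 ]
scene bay_yellow 0.68 [303. 234.] n 395 top mid [ 0.577 -0.055  0.01 ] med [ 0.577 -0.056  0.01 ]
scene bay_yellow 0.
[... 578 characters left out ...]
] n 371 top mid [0.471 0.186 0.051] med [0.47  0.184 0.051]
side wax_red 0.58 [282. 210.] n 392 top mid [0.48  0.064 0.05 ] med [0.479 0.06  0.05 ]
side wax_blue 0.76 [319. 275.] n 542 top mid [ 0.446 -0.165  0.051] med [ 0.445 -0.168  0.05 ]
side bay_red 0.53 [318. 184.] n 154 top mid [0.623 0.139 0.008] med [0.623 0.14  0.008]
side bay_blue 0.5 [325. 200.] n 198 top mid [0.607 0.072 0.014] med [0.61  0.077 0.008]
side bay_blue 0.45 [371. 314.] n 620 top mid [ 0.495 -0.285  0.027] med [ 0.484 -0.313  0.045]
side bay_green 0.47 [338. 213.] n 210 top mid [0.598 0.014 0.008] med [0.597 0.013 0.008]
side bay_yellow 0.76 [345. 231.] n 285 top mid [ 0.583 -0.058  0.015] med [ 0.586 -0.05   0.008]
```

```bash
sleep 1; python3 -c "
import cv2
a=cv2.imread('pics/scene0.png');b=cv2.imread('pics/side0.png')
cv2.imwrite('pics/both.png',cv2.resize(cv2.vconcat([a,b]),(480,600)))"
```

```text
(no output)
```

View pics/scene0.png

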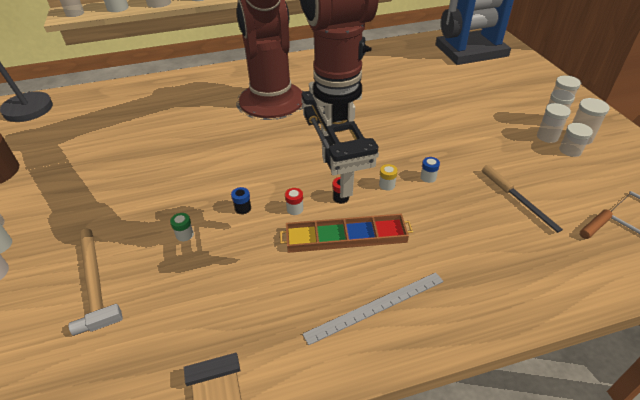

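The scene shows, from left to right: green (180,228), wax blue (240,200), red (294,200), wax red (341,190), yellow (388,177) and blue (430,168). The caddy bays run yellow, green, blue, red from (300,235) to (390,227).

Run:
```python
from h import *
im,d=eyes.get_image("wrist")
for n in ["bay_red","bay_blue","bay_green","bay_yellow","stones_red","wax_red","stones_yellow"]:
    for r in eyes.masks_of("wrist",n)[:2]:
        p=world("wrist",d,r["mask"]); 
        if len(p)==0: continue
        zt=np.percentile(p[:,2],97); t=p[p[:,2]>zt-.006] if n[:3]!="bay" else p
        print(n,round(r["confidence"],2),np.round(r["location"]),"n",len(p),"min",np.round(t.min(0),3),"max",np.round(t.max(0),3),"med",np.round(np.median(t,0),3))
print(eyes.camera_model("wrist"))
```

```text
bay_red 0.95 [293.  65.] n 2904 min [0.587 0.097 0.004] max [0.653 0.165 0.024] med [0.62  0.131 0.008]
bay_blue 0.85 [286. 121.] n 2424 min [0.575 0.035 0.005] max [0.641 0.101 0.011] med [0.608 0.068 0.008]
bay_yellow 0.89 [272. 221.] n 1767 min [ 0.551 -0.091  0.004] max [ 0.618 -0.025  0.023] med [ 0.583 -0.059  0.008]
bay_yellow 0.18 [291.  64.] n 2832 min [0.586 0.098 0.003] max [0.653 0.164 0.022] med [0.619 0.131 0.008]
stones_red 0.93 [195. 218.] n 1339 min [ 0.468 -0.069  0.046] max [ 0.507 -0.029  0.053] med [ 0.489 -0.049  0.05 ]
wax_red 0.96 [173. 125.] n 1712 min [0.462 0.044 0.045] max [0.504 0.084 0.053] med [0.484 0.064 0.05 ]
stones_yellow 0.73 [155.   8.] n 1277 min [0.455 0.165 0.045] max [0.494 0.181 0.053] med [0.475 0.174 0.05 ]
{'intrinsics': array([[304.01474228,   0.        , 322.57246166],
       [  0.        , 304.01474228, 202.31020263],
       [  0.        ,   0.        ,   1.        ]]), 'mount': array([[ 8.93524907e-04, -9.57594853e-01, -2.88116814e-01,
         7.87962737e-02],
       [ 9.99999586e-01,  8.06836055e-04,  4.19630087e-04,
         1.15288267e-04],
       [-1.69372578e-04, -2.88117069e-01,  9.57595178e-01,
        -1.98728198e-01],
       [ 0.00000000e+00,  0.00000000e+00,  0.00000000e+00,
         1.00000000e+00]])}
```

View pics/wrist0.png

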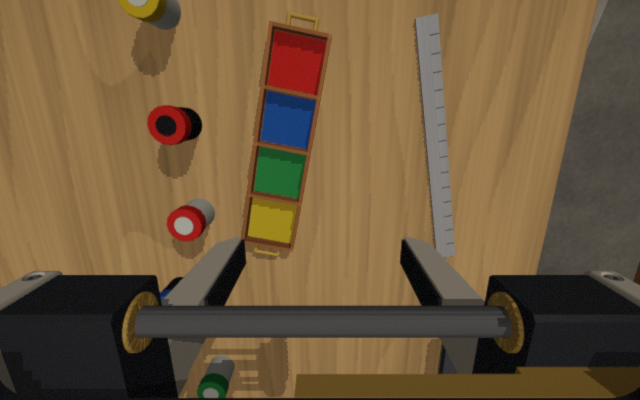

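The wrist view shows all four bays: red (293,65), blue (286,121), green (280,172), yellow (272,221). It also shows the red stones pot at (187,222). I'll move above that pot first, keeping the fingers closing along x. The finger tips stay above the caddy walls at grasp height.

Emit:
carry_out --commands '[[70,[-0.49,-1,0.6],0],[70,[-0.49,-1,0.6],0],[70,[-0.49,-1,0.6],0],[70,[-0.49,-1,0.6],0],[70,[-0.49,-1,0.6],0]]' --force 15

```text
time_s: 2.17
tcp_pos: [0.5495, -0.0493, 0.1256]
eef_rot: [[0.0, 1.0, 0.001], [1.0, -0.0, -0.0], [-0.0, 0.001, -1.0]]
ft_force: [0.9, 0.7, 0.8]
width: 0.0697
grasp_force: 0.0
```

Emit:
carry_out --commands '[[70,[0,-1,0],0],[70,[0,-1,0],0],[70,[0,-1,0],0],[70,[0,0,0],0],[70,[0,0,0],0]]'

```text
time_s: 2.8
tcp_pos: [0.4913, -0.049, 0.1261]
eef_rot: [[-0.0, 1.0, 0.002], [1.0, 0.0, 0.0], [0.0, 0.002, -1.0]]
ft_force: [0.8, 0.2, -0.0]
width: 0.0697
grasp_force: 0.0
```

Emit:
carry_out --commands '[[70,[0,-0.15,1],0],[70,[0,0,1],0],[70,[0,0,1],0],[70,[0,0,1],0],[70,[0,0,1],0]]'

```text
time_s: 3.42
tcp_pos: [0.4886, -0.0489, 0.025]
eef_rot: [[-0.0, 1.0, 0.002], [1.0, 0.0, 0.0], [0.0, 0.002, -1.0]]
ft_force: [-0.1, 0.4, 0.2]
width: 0.0702
grasp_force: 0.0
```

Emit:
carry_out --commands '[[70,[0,0,0],0],[38,[0,0,0],0],[38,[0,0,0],0],[38,[0,0,0],0],[38,[0,0,0],0]]'

```text
time_s: 4.05
tcp_pos: [0.4872, -0.049, 0.0261]
eef_rot: [[-0.0, 1.0, 0.001], [1.0, 0.0, -0.0], [-0.0, 0.001, -1.0]]
ft_force: [0.3, 0.5, -0.4]
width: 0.0392
grasp_force: 0.0
```

Run:
```python
from h import *
s=robot.observe(); print(s["width"],s["grasp_force"])
im,d=eyes.get_image("side"); im2,d2=eyes.get_image("scene")
a=cv2.resize(im[170:310,230:390],(640,560),interpolation=2)
cv2.imwrite("pics/s1.png",a[:,:,::-1])
r=eyes.masks_of("side","stones_red")
for q in r[:2]: p=world("side",d,q["mask"]); print(q["confidence"],q["location"],p.min(0),p.max(0))
```

```text
0.03916215254978144 0.0
0.85 [305.6, 237.9] [ 0.46399407 -0.07330211 -0.00105585] [0.53652273 0.02852178 0.06804635]
```

View pics/s1.png

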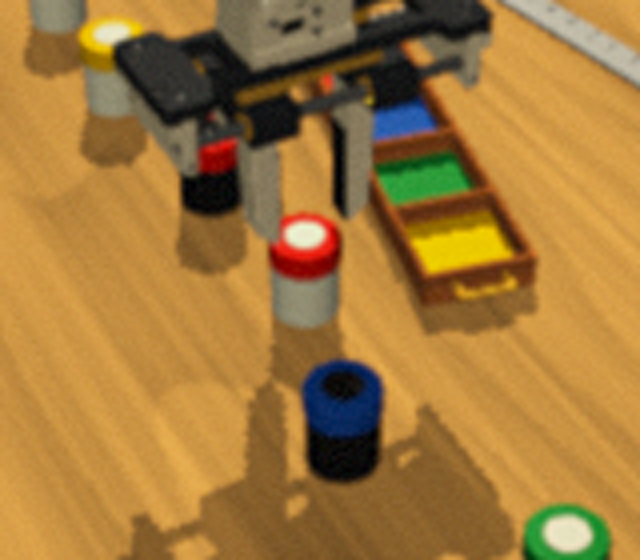

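Run:
```python
from h import *
m=np.ones((400,640),bool)
for cam in("side","scene"):
    im,d=eyes.get_image(cam); P=world(cam,np.where(d>0,d,1).astype(float),m).reshape(400,640,3)
    q=P[(d>0)]; c=im[d>0].astype(int)
    grey=(c.max(1)-c.min(1)<45)
    k=(abs(q[:,0]-.487)<.07)&(abs(q[:,1]+.03)<.075)&(q[:,2]>.015)&(q[:,2]<.14)&grey
    g=q[k]; print(cam,len(g))
    for z in np.arange(.02,.14,.01):
        t=g[abs(g[:,2]-z)<.005]
        if len(t): print(round(z,3),len(t),np.round(np.percentile(t[:,0],[3,50,97]),3),np.round(np.percentile(t[:,1],[3,50,97]),3))
    if cam=="side":
        for v,u in [(225,296),(220,294),(222,317),(215,317),(230,306)]: print(v,u,im[v,u],P[v,u].round(3))
    else: cv2.imwrite("pics/sc1.png",cv2.resize(im[150:260,240:400],(640,440),interpolation=2)[:,:,::-1])
```

```text
side 524
0.02 60 [0.466 0.476 0.493] [-0.069 -0.065  0.044]
0.03 43 [0.466 0.478 0.494] [-0.069 -0.065  0.045]
0.05 34 [0.478 0.485 0.494] [-0.055 -0.047 -0.04 ]
0.06 6 [0.504 0.506 0.509] [-0.056 -0.053 -0.044]
0.07 40 [0.454 0.505 0.515] [-0.061 -0.057 -0.044]
0.08 58 [0.452 0.505 0.518] [-0.06  -0.057 -0.044]
0.09 56 [0.451 0.504 0.515] [-0.059 -0.057 -0.044]
0.1 59 [0.45  0.504 0.516] [-0.061 -0.057 -0.042]
0.11 62 [0.45  0.483 0.519] [-0.061 -0.057 -0.044]
0.12 69 [0.449 0.506 0.519] [-0.061 -0.057 -0.044]
0.13 32 [0.448 0.507 0.517] [-0.06  -0.058 -0.047]
225 296 [134 121  91] [ 0.457 -0.057  0.077]
220 294 [137 126  96] [ 0.453 -0.057  0.092]
222 317 [130 117  92] [ 0.509 -0.056  0.065]
215 317 [130 121  90] [ 0.507 -0.059  0.087]
230 306 [234 238 207] [ 0.484 -0.051  0.049]
scene 199
0.02 56 [0.49  0.502 0.506] [-0.068 -0.051 -0.032]
0.03 46 [0.489 0.503 0.506] [-0.068 -0.053 -0.033]
0.04 3 [0.498 0.504 0.506] [-0.065 -0.062 -0.047]
0.05 7 [0.478 0.486 0.49 ] [-0.059 -0.057 -0.054]
0.07 16 [0.509 0.519 0.521] [-0.059 -0.053 -0.043]
0.08 26 [0.512 0.52  0.523] [-0.059 -0.052 -0.043]
0.09 27 [0.513 0.522 0.524] [-0.058 -0.051 -0.043]
0.1 11 [0.521 0.523 0.525] [-0.058 -0.051 -0.043]
```

View pics/sc1.png

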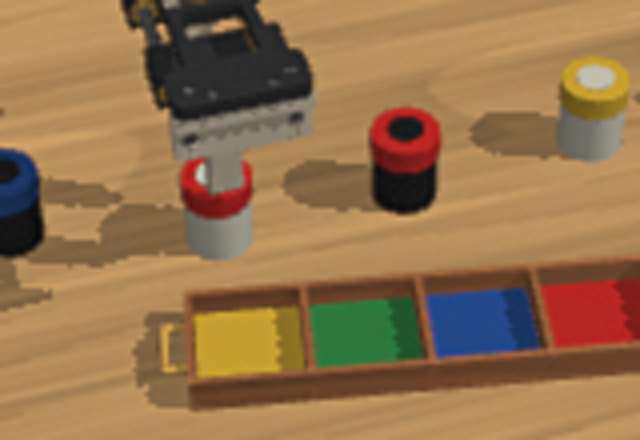

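Run:
```python
from h import *
s=robot.observe(); print(s["tcp_pos"],s["joint_positions"],s["width"])
im,d=eyes.get_image("wrist"); cv2.imwrite("pics/w1.png",im[:,:,::-1])
for n in ["stones_red","bay_yellow","wax_red"]:
    for r in eyes.masks_of("wrist",n)[:1]:
        p=world("wrist",d,r["mask"]); t=p[p[:,2]>np.percentile(p[:,2],90)-.006]
        print(n,r["confidence"],len(p),t.min(0).round(3),t.max(0).round(3),np.median(p,0).round(3))
```

```text
[ 0.48696137 -0.04895174  0.02578272] [ 0.06726935  0.61019597 -0.01729005  2.045653    0.02111378  0.48591903
  0.0345413 ] 0.037964118956595565
stones_red 0.83 3904 [ 0.467 -0.07   0.045] [ 0.507 -0.029  0.053] [ 0.487 -0.044  0.05 ]
bay_yellow 0.56 4751 [ 0.551 -0.092  0.005] [ 0.617 -0.026  0.023] [ 0.586 -0.057  0.008]
wax_red 0.66 5564 [0.462 0.043 0.045] [0.503 0.084 0.053] [0.483 0.064 0.05 ]
```

View pics/w1.png

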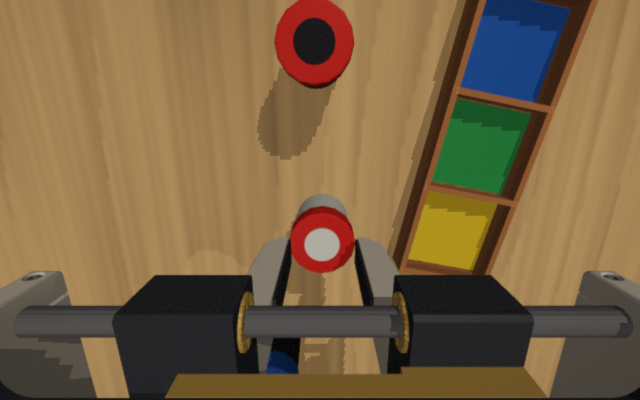

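The fingers closed to 38 mm above the lid without touching it. The depth data puts the real finger tips near z≈0.062, about 36 mm above the reported TCP. I'll open, go lower in part, and measure the tips directly.

Emit:
carry_out --commands '[[70,[0,0,0],0],[70,[0,0,0],0],[70,[0,0,0],0],[70,[0,0,0.5],0],[70,[0,0,0.5],0]]'

```text
time_s: 5.12
tcp_pos: [0.4868, -0.049, 0.005]
eef_rot: [[0.0, 1.0, -0.0], [1.0, -0.0, 0.0], [0.0, -0.0, -1.0]]
ft_force: [-0.2, -0.5, 0.2]
width: 0.07
grasp_force: 0.0
```

```bash
cat >> h.py <<'E'
def tips(cam="side"):
    s=robot.observe(); x,y,z=s["tcp_pos"]; w=s["width"]
    im,d=eyes.get_image(cam); q=world(cam,d,np.ones(d.shape,bool)); c=im[d>0].astype(int)
    g=(c.max(1)-c.min(1)<55)&(abs(q[:,1]-y)<.013)
    print("tcp",np.round(s["tcp_pos"],4),"w",round(w,4),"F",round(s["grasp_force"],1),"ft",np.round(s["ft_force"],1))
    for sg in(-1,1):
        t=q[g&(abs(q[:,0]-x-sg*(w/2+.009))<.012)&(q[:,2]>z-.02)&(q[:,2]<z+.12)]
        print(cam,sg,len(t),"z low",np.round(np.sort(t[:,2])[:14],3))
E
python3 -c "
from h import *
tips('side');tips('scene')"
```

```text
tcp [ 0.4868 -0.049   0.005 ] w 0.07 F 0.0 ft [-0.2 -0.5  0.2]
side -1 178 z low [0.041 0.045 0.046 0.048 0.049 0.05  0.05  0.051 0.051 0.051 0.051 0.051
 0.052 0.052]
side 1 245 z low [0.041 0.043 0.043 0.044 0.044 0.044 0.045 0.045 0.045 0.045 0.046 0.047
 0.047 0.048]
tcp [ 0.4858 -0.0488  0.0038] w 0.0695 F 0.0 ft [-0.1 -0.2 -0.8]
scene -1 31 z low [0.085 0.085 0.085 0.087 0.088 0.089 0.09  0.091 0.091 0.092 0.092 0.095
 0.095 0.095]
scene 1 127 z low [0.046 0.047 0.048 0.048 0.049 0.049 0.049 0.049 0.05  0.05  0.05  0.05
 0.05  0.051]
```

Emit:
carry_out --commands '[[70,[0,0.05,0.4],0],[70,[0,0,0.4],0],[70,[0,0,0],0]]'

```text
time_s: 5.6
tcp_pos: [0.4874, -0.0489, -0.011]
eef_rot: [[-0.0, 1.0, -0.002], [1.0, 0.0, 0.0], [0.0, -0.002, -1.0]]
ft_force: [0.2, -1.2, -0.1]
width: 0.0699
grasp_force: 0.0
```

Emit:
carry_out --commands '[[36,[0,0,0],0],[36,[0,0,0],0],[36,[0,0,0],0],[36,[0,0,0],0]]'

```text
time_s: 6.1
tcp_pos: [0.4879, -0.049, -0.0101]
eef_rot: [[0.0, 1.0, -0.0], [1.0, -0.0, 0.0], [0.0, -0.0, -1.0]]
ft_force: [-1.0, -0.3, 1.0]
width: 0.0421
grasp_force: 15.0
```

```bash
python3 -c "
from h import *
tips('side')
im,d=eyes.get_image('side');cv2.imwrite('pics/s2.png',cv2.resize(im[170:310,230:390],(640,560),interpolation=2)[:,:,::-1])"
```

```text
tcp [ 0.4879 -0.049  -0.0101] w 0.0421 F 15.0 ft [-1.  -0.3  1. ]
side -1 201 z low [0.001 0.003 0.004 0.004 0.005 0.005 0.006 0.007 0.008 0.009 0.01  0.012
 0.012 0.013]
side 1 208 z low [0.027 0.027 0.028 0.028 0.03  0.03  0.03  0.031 0.032 0.033 0.034 0.035
 0.035 0.035]
```

View pics/s2.png

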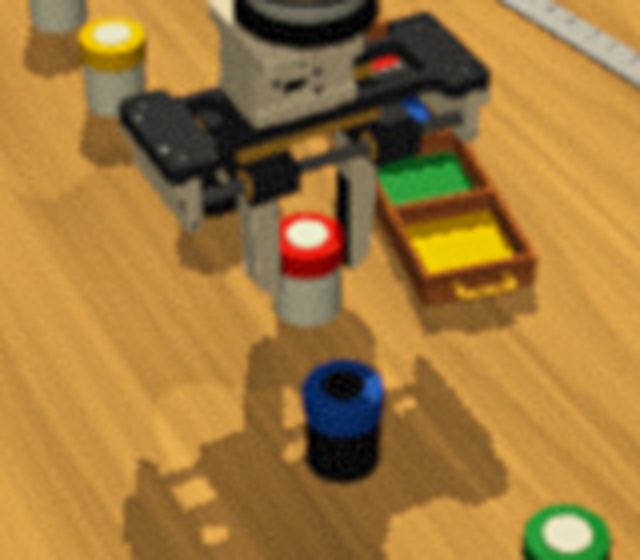

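Gripped: 15 N at a width of 42 mm. The view shows both fingers on the red pot at (305,245) in the crop. Next I'll lift it and carry it to the red bay.

Emit:
carry_out --commands '[[36,[0,0,-0.5],0],[36,[0,0,-1],0],[36,[0,0,-1],0],[36,[0,0,-1],0],[36,[0.5,0.5,0],0]]' --force 20

```text
time_s: 6.82
tcp_pos: [0.499, -0.0397, 0.0613]
eef_rot: [[0.002, 1.0, 0.003], [1.0, -0.002, -0.001], [-0.001, 0.003, -1.0]]
ft_force: [0.9, 1.0, -1.0]
width: 0.0416
grasp_force: 20.0
```

Emit:
carry_out --commands '[[36,[1,0.75,0],0],[36,[1,0.75,0],0],[36,[1,0.75,0],0],[36,[1,0.75,0],0],[36,[1,0.75,0],0]]'

```text
time_s: 7.45
tcp_pos: [0.5734, 0.0629, 0.0587]
eef_rot: [[-0.001, 1.0, -0.001], [1.0, 0.001, 0.0], [0.0, -0.001, -1.0]]
ft_force: [0.7, -0.3, -0.2]
width: 0.0417
grasp_force: 20.0
```

Emit:
carry_out --commands '[[36,[1,0.75,0],0],[36,[1,0.75,0],0],[36,[1,0.75,0],0],[36,[0.5,0.1,0],0],[36,[0,0,0],0]]'

```text
time_s: 8.07
tcp_pos: [0.619, 0.1324, 0.0589]
eef_rot: [[-0.002, 1.0, -0.002], [1.0, 0.002, 0.0], [0.0, -0.002, -1.0]]
ft_force: [0.0, 1.1, -1.1]
width: 0.0417
grasp_force: 20.0
```

Emit:
carry_out --commands '[[36,[0,0,1],0],[36,[0,0,1],0],[36,[0,0,0.6],0],[36,[0,0,0.2],0],[36,[0,0,0.2],0]]'

```text
time_s: 8.7
tcp_pos: [0.6204, 0.1308, 0.0001]
eef_rot: [[0.0, 1.0, 0.001], [1.0, -0.0, 0.0], [0.0, 0.001, -1.0]]
ft_force: [-0.1, 0.2, -0.8]
width: 0.0417
grasp_force: 20.0
```

```bash
python3 -c "
from h import *
print(robot.observe()['ft_force'])
im,d=eyes.get_image('scene')
for r in eyes.masks_of('scene','stones_red')[:1]:
  p=world('scene',d,r['mask']);print(r['confidence'],p.min(0),p.max(0),np.median(p,0))"
```

```text
[-0.10282958  0.2092696  -0.79596054]
0.83 [0.56079716 0.09447977 0.00111444] [0.66998664 0.13843271 0.12685023] [0.62937133 0.11766956 0.04946048]
```

Emit:
carry_out --commands '[[36,[0,0,0.1],0],[46,[0,0,0],0],[60,[0,0,0],0],[70,[0,0,0],0],[70,[0,0,0],0]]'

```text
time_s: 9.43
tcp_pos: [0.62, 0.131, -0.0021]
eef_rot: [[-0.0, 1.0, 0.0], [1.0, 0.0, 0.0], [0.0, 0.0, -1.0]]
ft_force: [-0.5, -0.1, 0.5]
width: 0.0687
grasp_force: 0.0
```

Emit:
carry_out --commands '[[70,[0,0,-0.5],0],[70,[0,0,-1],0],[70,[0,0,-1],0],[70,[0,0,-1],0],[70,[0.7,-1,0],0]]'

```text
time_s: 10.05
tcp_pos: [0.6031, 0.1435, 0.0705]
eef_rot: [[0.004, 1.0, 0.007], [1.0, -0.004, 0.0], [0.0, 0.007, -1.0]]
ft_force: [-0.9, 0.1, 0.2]
width: 0.0701
grasp_force: 0.0
```

Emit:
carry_out --commands '[[70,[0.4,-1,0],0],[70,[0.4,-1,0],0],[70,[0.4,-1,0],0],[70,[0.4,-1,0],0],[70,[0.4,-1,0],0]]'

```text
time_s: 10.68
tcp_pos: [0.4997, 0.1855, 0.0686]
eef_rot: [[-0.0, 1.0, 0.001], [1.0, 0.0, 0.001], [0.001, 0.001, -1.0]]
ft_force: [0.8, 0.5, 0.3]
width: 0.0699
grasp_force: 0.0
```

```bash
cat >> h.py <<'E'
def see(names):
    s=robot.observe(); print("tcp",np.round(s["tcp_pos"],4)); im,d=eyes.get_image("wrist"); cv2.imwrite("pics/last.png",im[:,:,::-1])
    for n in names:
        for r in eyes.masks_of("wrist",n)[:2]:
            if r["confidence"]<.4: continue
            p=world("wrist",d,r["mask"]); t=p[p[:,2]>np.percentile(p[:,2],90)-.006]
            print(n,round(r["confidence"],2),np.round(r["location"]),t.min(0).round(3),t.max(0).round(3),"mid",((t.min(0)+t.max(0))/2).round(3))
E
python3 -c "
from h import *
see(['stones_yellow','stones_blue','stones_red'])"
```

```text
tcp [0.4997 0.1855 0.0686]
stones_yellow 0.62 [288. 209.] [0.452 0.167 0.045] [0.492 0.208 0.053] mid [0.472 0.188 0.049]
stones_blue 0.7 [289.  66.] [0.457 0.274 0.045] [0.497 0.315 0.052] mid [0.477 0.295 0.049]
stones_red 0.85 [456. 261.] [0.537 0.127 0.052] [0.636 0.218 0.19 ] mid [0.587 0.172 0.121]
```

Emit:
carry_out --commands '[[70,[0.05,-1,0.3],0],[70,[0,-0.35,0.6],0],[70,[0,0,1],0],[70,[0,0,1],0],[70,[0,0,1],0]]'

```text
time_s: 11.5
tcp_pos: [0.475, 0.1854, -0.0106]
eef_rot: [[0.002, 1.0, 0.002], [1.0, -0.002, 0.0], [0.0, 0.002, -1.0]]
ft_force: [-0.1, -0.9, -0.9]
width: 0.0703
grasp_force: 0.0
```

Emit:
carry_out --commands '[[70,[0,0,0],0],[36,[0,0,0],0],[36,[0,0,0],0],[36,[0,0,0],0],[36,[0,0,0],0]]'

```text
time_s: 12.12
tcp_pos: [0.4733, 0.1861, -0.0097]
eef_rot: [[-0.0, 1.0, 0.001], [1.0, 0.0, 0.0], [0.0, 0.001, -1.0]]
ft_force: [-0.5, -1.3, 2.8]
width: 0.0416
grasp_force: 20.0
```

Emit:
carry_out --commands '[[36,[0,0,-0.5],0],[36,[0,0,-1],0],[36,[0,0,-1],0],[36,[0,0,-1],0],[36,[-0.5,0.5,0],0]]'

```text
time_s: 12.75
tcp_pos: [0.4837, 0.1772, 0.0613]
eef_rot: [[-0.003, 1.0, 0.003], [1.0, 0.003, 0.002], [0.002, 0.003, -1.0]]
ft_force: [-0.2, -0.2, -1.2]
width: 0.0419
grasp_force: 20.0
```

Emit:
carry_out --commands '[[36,[-1,0.5,0],0],[36,[-1,0.5,0],0],[36,[-1,0.5,0],0],[36,[-1,0.5,0],0],[36,[-1,0.5,0],0]]'

```text
time_s: 13.38
tcp_pos: [0.5331, 0.074, 0.0588]
eef_rot: [[0.001, 1.0, -0.001], [1.0, -0.001, -0.001], [-0.001, -0.001, -1.0]]
ft_force: [-0.0, -0.9, -0.7]
width: 0.0414
grasp_force: 20.0
```

Emit:
carry_out --commands '[[36,[-1,0.5,0],0],[36,[-1,0.5,0],0],[36,[-1,0.5,0],0],[36,[-1,0.5,0],0],[36,[-1,0.5,0],0]]'

```text
time_s: 14.0
tcp_pos: [0.5829, -0.026, 0.0588]
eef_rot: [[0.001, 1.0, -0.002], [1.0, -0.001, -0.0], [-0.0, -0.002, -1.0]]
ft_force: [-0.4, -0.2, -1.3]
width: 0.042
grasp_force: 20.0
```

Emit:
carry_out --commands '[[36,[-1,0.05,0],0],[36,[-0.7,0,0],0],[36,[0,0,0],0]]'

```text
time_s: 14.38
tcp_pos: [0.5834, -0.0599, 0.0596]
eef_rot: [[0.003, 1.0, -0.001], [1.0, -0.003, -0.001], [-0.001, -0.001, -1.0]]
ft_force: [-0.6, 0.9, -0.7]
width: 0.0415
grasp_force: 20.0
```

Emit:
carry_out --commands '[[36,[0,0,1],0],[36,[0,0,1],0],[36,[0,0,0.6],0],[36,[0,0,0.25],0],[36,[0,0,0.2],0]]'

```text
time_s: 15.0
tcp_pos: [0.5844, -0.0577, -0.0011]
eef_rot: [[-0.001, 1.0, 0.001], [1.0, 0.001, 0.0], [0.0, 0.001, -1.0]]
ft_force: [1.0, 0.0, -1.0]
width: 0.0418
grasp_force: 20.0
```

Emit:
carry_out --commands '[[36,[0,0,0],0],[46,[0,0,0],0],[60,[0,0,0],0],[70,[0,0,0],0],[70,[0,0,0],0]]'

```text
time_s: 15.62
tcp_pos: [0.5841, -0.058, -0.0011]
eef_rot: [[0.0, 1.0, 0.0], [1.0, -0.0, 0.0], [0.0, 0.0, -1.0]]
ft_force: [-0.2, -0.3, 0.3]
width: 0.0687
grasp_force: 0.0
```

Emit:
carry_out --commands '[[70,[0,0,-0.5],0],[70,[0,0,-1],0],[70,[0,0,-1],0],[70,[0,0,-1],0],[70,[-1,-0.3,0],0]]'

```text
time_s: 16.25
tcp_pos: [0.5799, -0.0765, 0.0708]
eef_rot: [[-0.004, 1.0, 0.005], [1.0, 0.004, 0.001], [0.001, 0.005, -1.0]]
ft_force: [-0.7, 0.3, -0.3]
width: 0.0699
grasp_force: 0.0
```

Emit:
carry_out --commands '[[70,[-1,-0.4,0],0],[70,[-1,-0.4,0],0],[70,[-1,-0.4,0],0],[70,[-1,-0.4,0],0],[70,[-1,-0.4,0],0]]'

```text
time_s: 16.88
tcp_pos: [0.536, -0.1805, 0.0679]
eef_rot: [[0.002, 1.0, -0.002], [1.0, -0.002, -0.001], [-0.001, -0.002, -1.0]]
ft_force: [-0.1, 0.3, 0.1]
width: 0.0701
grasp_force: 0.0
```

Emit:
carry_out --commands '[[70,[-1,-0.4,0],0],[70,[-1,-0.4,0],0],[70,[-1,-0.4,0],0],[70,[-1,-0.4,0],0],[70,[-1,-0.4,0],0]]'

```text
time_s: 17.5
tcp_pos: [0.4957, -0.2801, 0.0679]
eef_rot: [[0.002, 1.0, -0.002], [1.0, -0.002, -0.0], [-0.0, -0.002, -1.0]]
ft_force: [0.4, -0.5, 0.7]
width: 0.0697
grasp_force: 0.0
```

```bash
python3 -c "
from h import *
see(['stones_green','wax_blue','stones_yellow'])"
```

```text
tcp [ 0.4957 -0.2801  0.0679]
stones_green 0.57 [319. 239.] [ 0.47  -0.327  0.045] [ 0.511 -0.286  0.053] mid [ 0.49  -0.307  0.049]
wax_blue 0.94 [252.  56.] [ 0.428 -0.187  0.045] [ 0.469 -0.146  0.053] mid [ 0.448 -0.167  0.049]
```

View pics/last.png

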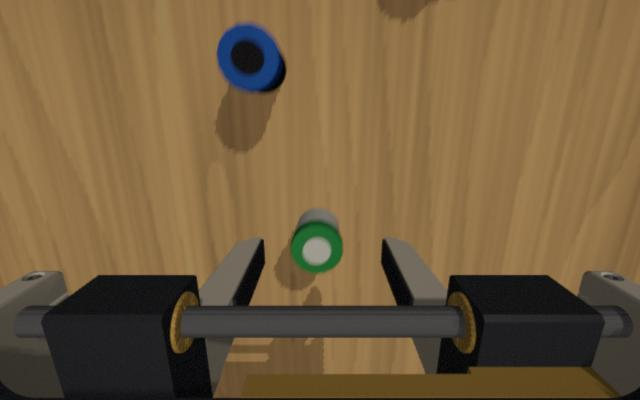

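The wrist view shows the green stones pot between the fingers at (318,245), and wax blue undisturbed at (250,57).

Emit:
carry_out --commands '[[70,[-1,-0.2,0.3],0],[70,[-0.2,0,0.6],0],[70,[0,0,1],0],[70,[0,0,1],0],[70,[0,0,1],0]]'

```text
time_s: 18.32
tcp_pos: [0.4937, -0.3017, -0.0109]
eef_rot: [[-0.0, 1.0, -0.001], [1.0, 0.0, 0.001], [0.001, -0.001, -1.0]]
ft_force: [1.0, -0.1, -0.1]
width: 0.0699
grasp_force: 0.0
```

Emit:
carry_out --commands '[[70,[0,0,0],0],[36,[0,0,0],0],[36,[0,0,0],0],[36,[0,0,0],0],[36,[0,0,0],0]]'

```text
time_s: 18.95
tcp_pos: [0.494, -0.3022, -0.0087]
eef_rot: [[-0.0, 1.0, 0.0], [1.0, 0.0, -0.0], [-0.0, 0.0, -1.0]]
ft_force: [-1.1, 0.6, 2.6]
width: 0.0416
grasp_force: 20.0
```

Emit:
carry_out --commands '[[36,[0,0,-0.8],0],[36,[0,0,-1],0],[36,[0,0,-1],0],[36,[0,0,-1],0],[36,[0.5,0.4,0],0]]'

```text
time_s: 19.58
tcp_pos: [0.5029, -0.2936, 0.0691]
eef_rot: [[0.003, 1.0, 0.004], [1.0, -0.003, -0.003], [-0.003, 0.004, -1.0]]
ft_force: [0.4, 0.7, -0.3]
width: 0.0413
grasp_force: 20.0
```

Emit:
carry_out --commands '[[36,[1,0.4,0],0],[36,[1,0.4,0],0],[36,[1,0.4,0],0],[36,[1,0.4,0],0],[36,[1,0.4,0],0]]'

```text
time_s: 20.2
tcp_pos: [0.5423, -0.1898, 0.0661]
eef_rot: [[-0.001, 1.0, -0.001], [1.0, 0.001, 0.001], [0.001, -0.001, -1.0]]
ft_force: [0.4, 0.2, -0.1]
width: 0.0418
grasp_force: 20.0
```

Emit:
carry_out --commands '[[36,[1,0.4,0],0],[36,[1,0.4,0],0],[36,[1,0.4,0],0],[36,[1,0.4,0],0],[36,[1,0.4,0],0]]'

```text
time_s: 20.82
tcp_pos: [0.582, -0.0899, 0.0661]
eef_rot: [[-0.001, 1.0, -0.001], [1.0, 0.001, 0.001], [0.001, -0.001, -1.0]]
ft_force: [0.4, 0.1, -1.1]
width: 0.0417
grasp_force: 20.0
```

Emit:
carry_out --commands '[[36,[1,0.3,0],0],[36,[1,0.2,0],0],[36,[1,0.15,0],0],[36,[1,0,0],0],[36,[1,0,0],0]]'

```text
time_s: 21.45
tcp_pos: [0.5947, 0.0093, 0.0667]
eef_rot: [[0.0, 1.0, -0.0], [1.0, -0.0, -0.0], [-0.0, -0.0, -1.0]]
ft_force: [0.9, -0.2, -0.9]
width: 0.0417
grasp_force: 20.0
```

Emit:
carry_out --commands '[[36,[0,0,0],0],[36,[0,0,0],0]]'

```text
time_s: 21.7
tcp_pos: [0.5949, 0.0069, 0.0668]
eef_rot: [[0.001, 1.0, -0.0], [1.0, -0.001, -0.001], [-0.001, -0.0, -1.0]]
ft_force: [-0.3, 0.2, -1.2]
width: 0.0414
grasp_force: 20.0
```

Emit:
carry_out --commands '[[36,[0,0,1],0],[36,[0,0,1],0],[36,[0,0,1],0],[36,[0,0,0.2],0],[36,[0,0,0.2],0]]'

```text
time_s: 22.32
tcp_pos: [0.5955, 0.007, -0.0008]
eef_rot: [[0.001, 1.0, 0.001], [1.0, -0.001, -0.001], [-0.001, 0.001, -1.0]]
ft_force: [-5.3, -1.4, 18.0]
width: 0.0418
grasp_force: 20.0
```

Emit:
carry_out --commands '[[36,[0,0,0],0],[46,[0,0,0],0],[60,[0,0,0],0],[70,[0,0,0],0],[70,[0,0,0],0]]'

```text
time_s: 22.95
tcp_pos: [0.595, 0.0081, -0.0012]
eef_rot: [[-0.0, 1.0, -0.0], [1.0, 0.0, 0.0], [0.0, -0.0, -1.0]]
ft_force: [1.0, 0.6, -0.4]
width: 0.0685
grasp_force: 0.0
```

Emit:
carry_out --commands '[[70,[0,0,-0.5],0],[70,[0,0,-1],0],[70,[0,0,-1],0],[70,[0,0,-1],0],[70,[0.4,-0.4,0],0]]'

```text
time_s: 23.58
tcp_pos: [0.5887, 0.0155, 0.0708]
eef_rot: [[0.002, 1.0, 0.005], [1.0, -0.002, -0.0], [-0.0, 0.005, -1.0]]
ft_force: [0.7, 0.5, 0.1]
width: 0.07
grasp_force: 0.0
```

Emit:
carry_out --commands '[[70,[1,-0.4,0],0],[70,[1,-0.4,0],0],[70,[1,-0.4,0],0],[70,[1,-0.4,0],0],[70,[1,-0.4,0],0]]'

```text
time_s: 24.2
tcp_pos: [0.5447, 0.1186, 0.0676]
eef_rot: [[-0.002, 1.0, -0.003], [1.0, 0.002, 0.0], [0.0, -0.003, -1.0]]
ft_force: [-0.6, 0.9, -0.6]
width: 0.0702
grasp_force: 0.0
```

Emit:
carry_out --commands '[[70,[1,-0.4,0],0],[70,[1,-0.4,0],0],[70,[1,-0.4,0],0],[70,[1,-0.4,0],0],[70,[1,-0.4,0],0]]'

```text
time_s: 24.82
tcp_pos: [0.5043, 0.2182, 0.0677]
eef_rot: [[-0.002, 1.0, -0.003], [1.0, 0.002, -0.0], [-0.0, -0.003, -1.0]]
ft_force: [0.1, -0.5, 0.2]
width: 0.07
grasp_force: 0.0
```

Emit:
carry_out --commands '[[70,[1,-0.4,0],0],[70,[1,-0.4,0],0],[70,[1,-0.4,0],0],[70,[0,-0.3,0],0],[70,[0,0,0],0]]'

```text
time_s: 25.45
tcp_pos: [0.4754, 0.2754, 0.0682]
eef_rot: [[-0.001, 1.0, -0.002], [1.0, 0.001, -0.001], [-0.001, -0.002, -1.0]]
ft_force: [0.4, -0.4, 0.4]
width: 0.0697
grasp_force: 0.0
```

```bash
python3 -c "
from h import *
see(['stones_blue'])"
```

```text
tcp [0.4754 0.2754 0.0682]
stones_blue 0.85 [326. 195.] [0.458 0.274 0.046] [0.499 0.315 0.053] mid [0.479 0.294 0.049]
```

Emit:
carry_out --commands '[[70,[0.95,0.2,0.3],0],[70,[0,0,0.6],0],[70,[0,0,1],0],[70,[0,0,1],0],[70,[0,0,1],0]]'

```text
time_s: 26.18
tcp_pos: [0.4807, 0.2948, -0.0108]
eef_rot: [[-0.0, 1.0, -0.001], [1.0, -0.0, -0.001], [-0.001, -0.001, -1.0]]
ft_force: [0.2, -1.2, -0.2]
width: 0.07
grasp_force: 0.0
```

Emit:
carry_out --commands '[[70,[0,0,0],0],[36,[0,0,0],0],[36,[0,0,0],0],[36,[0,0,0],0],[36,[0,0,0],0]]'

```text
time_s: 26.8
tcp_pos: [0.4807, 0.2952, -0.0087]
eef_rot: [[-0.0, 1.0, -0.0], [1.0, 0.0, 0.0], [0.0, -0.0, -1.0]]
ft_force: [-1.5, -0.8, 2.9]
width: 0.0413
grasp_force: 20.0
```

Emit:
carry_out --commands '[[36,[0,0,-1],0],[36,[0,0,-1],0],[36,[0,0,-1],0],[36,[0,0,-1],0],[36,[-0.35,0.4,0],0]]'

```text
time_s: 27.42
tcp_pos: [0.4897, 0.2893, 0.0721]
eef_rot: [[-0.002, 1.0, 0.003], [1.0, 0.002, 0.002], [0.002, 0.003, -1.0]]
ft_force: [0.4, 0.2, -1.0]
width: 0.041
grasp_force: 20.0
```

Emit:
carry_out --commands '[[36,[-1,0.6,0],0],[36,[-1,0.6,0],0],[36,[-1,0.6,0],0],[36,[-1,0.6,0],0],[36,[-1,0.6,0],0]]'

```text
time_s: 28.05
tcp_pos: [0.5492, 0.186, 0.0694]
eef_rot: [[0.001, 1.0, -0.001], [1.0, -0.001, -0.001], [-0.001, -0.001, -1.0]]
ft_force: [-0.4, -1.0, -2.1]
width: 0.0417
grasp_force: 20.0
```

Emit:
carry_out --commands '[[36,[-1,0.6,0],0],[36,[-1,0.6,0],0],[36,[-1,0.6,0],0],[36,[-1,0.6,0],0],[36,[-1,0.6,0],0]]'

```text
time_s: 28.68
tcp_pos: [0.609, 0.0861, 0.0695]
eef_rot: [[0.001, 1.0, -0.002], [1.0, -0.001, -0.001], [-0.001, -0.002, -1.0]]
ft_force: [-0.3, -1.4, -1.5]
width: 0.0418
grasp_force: 20.0
```

Emit:
carry_out --commands '[[36,[-1,0,0],0],[36,[0,0,0],0],[36,[0,0,0],0]]'

```text
time_s: 29.05
tcp_pos: [0.6084, 0.0692, 0.0707]
eef_rot: [[-0.001, 1.0, -0.001], [1.0, 0.001, 0.001], [0.001, -0.001, -1.0]]
ft_force: [-0.4, 0.8, -1.0]
width: 0.0415
grasp_force: 20.0
```

Emit:
carry_out --commands '[[36,[0,0,1],0],[36,[0,0,1],0],[36,[0,0,1],0],[36,[0,0,0.3],0],[36,[0,0,0.2],0]]'

```text
time_s: 29.68
tcp_pos: [0.6091, 0.0691, 0.0009]
eef_rot: [[-0.001, 1.0, 0.0], [1.0, 0.001, 0.001], [0.001, 0.0, -1.0]]
ft_force: [-0.2, -0.7, -0.1]
width: 0.042
grasp_force: 20.0
```

Emit:
carry_out --commands '[[36,[0,0,0],0],[46,[0,0,0],0],[60,[0,0,0],0],[70,[0,0,0],0],[70,[0,0,0],0]]'

```text
time_s: 30.3
tcp_pos: [0.609, 0.068, 0.0009]
eef_rot: [[0.0, 1.0, 0.0], [1.0, -0.0, 0.0], [0.0, 0.0, -1.0]]
ft_force: [-0.3, -0.2, -0.0]
width: 0.0685
grasp_force: 0.0
```

Emit:
carry_out --commands '[[70,[0,0,-0.5],0],[70,[0,0,-1],0],[70,[0,0,-1],0],[70,[0,0,-1],0],[70,[0,0,-1],0]]'

```text
time_s: 30.92
tcp_pos: [0.6091, 0.068, 0.0922]
eef_rot: [[0.0, 1.0, 0.001], [1.0, -0.0, 0.0], [0.0, 0.001, -1.0]]
ft_force: [0.7, -0.6, -0.3]
width: 0.07
grasp_force: 0.0
```

Emit:
carry_out --commands '[[70,[-1,0,-1],0],[70,[-1,0,-1],0],[70,[-1,0,0],0],[70,[-1,0,0],0],[70,[-1,0,0],0]]'

```text
time_s: 31.55
tcp_pos: [0.6082, -0.0332, 0.1297]
eef_rot: [[0.0, 1.0, -0.002], [1.0, -0.0, 0.0], [0.0, -0.002, -1.0]]
ft_force: [-0.2, 0.1, -0.6]
width: 0.0697
grasp_force: 0.0
```

Emit:
carry_out --commands '[[70,[-0.5,0,0],0],[70,[0,0,0],0],[70,[0,0,0],0]]'

```text
time_s: 31.92
tcp_pos: [0.609, -0.0407, 0.1305]
eef_rot: [[-0.001, 1.0, -0.0], [1.0, 0.001, 0.001], [0.001, -0.0, -1.0]]
ft_force: [-0.4, -0.3, -0.6]
width: 0.0697
grasp_force: 0.0
```

```bash
python3 -c "
from h import *
see(['stones_red','stones_blue','stones_green','stones_yellow','bay_red','bay_blue','bay_green','bay_yellow','wax_red'])"
```

```text
tcp [ 0.609  -0.0407  0.1305]
stones_red 0.87 [337.   9.] [0.602 0.109 0.053] [0.639 0.122 0.06 ] mid [0.621 0.115 0.056]
stones_blue 0.94 [324.  78.] [0.589 0.047 0.053] [0.629 0.088 0.062] mid [0.609 0.067 0.057]
stones_green 0.64 [308. 146.] [ 0.575 -0.016  0.053] [0.616 0.025 0.061] mid [0.596 0.005 0.057]
stones_yellow 0.93 [297. 210.] [ 0.564 -0.078  0.053] [ 0.605 -0.038  0.061] mid [ 0.585 -0.058  0.057]
bay_red 0.89 [327.  32.] [0.588 0.096 0.004] [0.65  0.136 0.055] mid [0.619 0.116 0.03 ]
bay_blue 0.74 [311.  97.] [0.575 0.035 0.005] [0.641 0.099 0.056] mid [0.608 0.067 0.03 ]
bay_blue 0.61 [320. 128.] [ 0.563 -0.029  0.006] [0.628 0.037 0.056] mid [0.595 0.004 0.031]
bay_green 0.89 [320. 126.] [ 0.563 -0.027  0.006] [0.628 0.037 0.058] mid [0.595 0.005 0.032]
bay_yellow 0.96 [306. 185.] [ 0.551 -0.091  0.006] [ 0.616 -0.025  0.022] mid [ 0.584 -0.058  0.014]
bay_yellow 0.65 [323.  75.] [0.59  0.046 0.053] [0.629 0.087 0.062] mid [0.61  0.066 0.057]
wax_red 0.98 [185.  80.] [0.462 0.042 0.045] [0.504 0.082 0.053] mid [0.483 0.062 0.049]
wax_red 0.46 [322. 132.] [ 0.563 -0.031  0.005] [0.629 0.037 0.058] mid [0.596 0.003 0.031]
```

View pics/last.png

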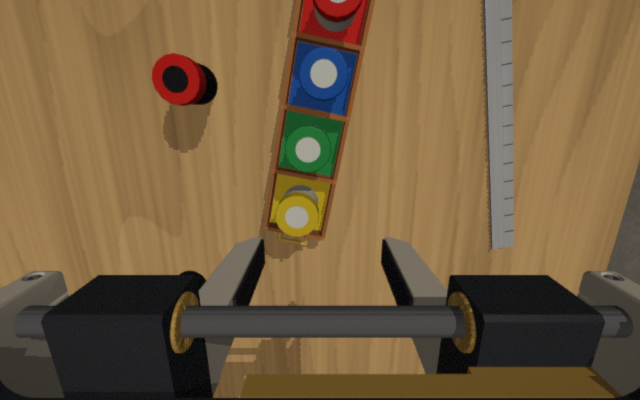

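The wrist view shows each white-spotted pot standing in its own bay: red (337,8), blue (323,73), green (308,150), yellow (297,215). Lid tops are at z≈0.058 and the pots are within about 2 mm of centre. Wax red is unmoved at (182,80).

```bash
python3 -c "
from h import *
print(robot.close_job())"
```

```text
the job is handed in; nothing more can be done
None
```

I placed all four white pots of stones upright in the bays matching their lids, left both wax pots unmoved, and handed the job in at about 32 s; no verdict came back.

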